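# Slide a blank label plate out over the end of its ledge

## Task

A long thin metal plate lies askew on the raised ledge. Push it with the fingertips, never lifting it, so that it lies flat with one long side square against the fence at the back of the ledge and its end sticks out over the ledge's end on the side of the small white tray by about a third of the plate's length, ready to be caught from below. Leave everything else where it is, then take the hand away.

Things in the scene. Friction and masses are not known exactly. Their poses are not given: they have to be found in the camera images.
- plate: the long plate: plain aluminium, rectangular, 70 (its x) by 120 (its y) by 6 mm thick, about 0.13 kg, loose, with a small dark dot at each corner; it lies on the ledge. Origin: centre of its underside, z up
- ledge: the raised ledge, fixed to the bench: a grey slab 280 mm long (its y), 12 mm thick, whose flat top is 60 mm above the bench, on two aluminium panels. Origin: on the bench below the slab; the slab runs from x = -85 to +58 mm and from y = -140 to +140 mm. Along its far edge stands a fence, an aluminium strip 10 mm higher than the slab's top, whose face towards the plate is at x = +48 mm; the fence runs the whole length, and both ends and the near side are open
- tray: small low white open tray (not the big grey bin behind the ledge), 130 (its x) by 100 (its y) by 25 mm high, loose on the bench beside one end of the ledge, about 215 mm from the ledge's middle; it may be at either end. Origin: centre of its underside
- beaker: clear glass beaker, 54 mm across, 68 mm high, loose on the bench beside the other end of the ledge. Origin: centre of its underside
- short_plate: a square aluminium plate, 60 by 60 by 6 mm, loose on the bench, not to be touched. Origin: centre of its underside
- weight: knobbed metal calibration weight, 30 mm across, 44 mm high, loose on the bench, a bystander. Origin: centre of its underside
- driver: screwdriver with red handle, 188 mm long (its y), 22 mm thick, lying loose on the bench, a bystander. Origin: centre of its underside
- petri: closed clear petri dish, 90 mm across, 15 mm high, loose on the bench behind the ledge, a bystander. Origin: centre of its underside
- amber: brown bottle with black cap, 60 mm across, 119 mm high, loose on the bench behind the ledge, a bystander. Origin: centre of its underside
There are look-alikes about, which are no part of the job. What is shaped like the plate but red is not meant.

How it is judged:
By the outcome, as a careful person would: the job done as asked, in the order asked, and still so for the second after the job is handed in, with the robot touching nothing.
It also fails if it takes over 58 s, if anything falls off the work surface, if the arm or the gripper's body presses on something with over 40 N, if the wrist force passes 120 N, or if a joint passes its speed limit or range.

## Robot

A 6-joint arm with a two-finger parallel gripper is mounted at the origin on the work surface; the furniture and walls round the work are solid. World frame = base frame: x ahead of the robot, y to its left, z up, the work surface at z = 0. Lengths are in m, angles in rad, forces in N, time in s.
With the tool pointing down it reaches from about 0.3 to 0.75 m from the base axis. Payload 8.5 kg.
Tool frame: the origin (TCP) lies at the very end of the fingers, on their centre line; the grasp point (between the pads) lies 19 mm behind it; x points along the fingers, y is the direction in which the jaws open and shut, and the axes are right-handed (so a half turn about x gives the same grasp; the last joint's range is limited). The gripper opens to 85 mm and grips with 20 to 120 N. Pads are 22 mm wide; open, the fingers measure 114 mm over their backs; the gripper's body (76 mm by 85 mm) begins 54 mm behind the grasp point. The pads swing forward as they close: fully open they stand 13 mm farther back than shut.
Start: joints at [-1.56, 0.381, 1.297, -0, 1.464, -0.215], TCP at [0.123, -0.536, 0.231] pointing down, gripper open.
Joint ranges: [-3.11, 3.11], [-0.89, 2.33], [0.22, 2.48], [-1.42, 4.56], [0.17, 2.85], [-2.88, 2.88]. Speed limits (rad/s): [2.39, 2.39, 3.14, 3.14, 3.14, 3.14].

## Interface

Orientations are given as a unit quaternion [w, x, y, z].
In Python, from rig import monitor, imaging, ticket gives the robot as it stands.
- The arm moves only by the tool step_arm, never from a script. Its argument "steps" is a list of rows, each a list of 2 entries, a list of its own where there are three numbers: the shift along the tool's x, y, z in units of 0.75 m (1.0 is 0.75 m), then the turn, a rotation vector about the tool's x, y, z in units of 45 degrees (1.0 is 45 degrees). In form: [[[tx, ty, tz], [rx, ry, rz]], ...]. A call has 1 to 12 rows; each row is the pose to reach, as a shift and turn from the pose commanded when the call began, along the tool's axes at that moment; what a row does not reach only later rows make up. A row lasts 1/12 s, in which the tool goes at most 41.7 mm and 7.16 degrees, less where a joint would pass 70% of its speed; a pose out of reach is approached as far as the arm can. A call with a number of a shift or a turn outside -1 to 1 is refused whole. A call with a gripper value outside its range is refused whole. "gripper" is the finger opening in mm, from 0 to 85.4, set as the call begins (left out, the last holds). The fingers move at their own pace and stop on an object; "squeeze" is the grip in N (left out, the last holds). Time passes only in rows, so rows that repeat a pose let the fingers close. It gives the time, the measured TCP pose, the force and the opening at its end, in the units of the state.
- monitor.get_state(): the state, without advancing time (a new reading comes with each control period).
- imaging.capture(name): name is "scene" or "side" or "wrist"; returns (picture, depth): 384x512x3 uint8, red, green, blue; 384x512 float32, m along the optical axis (not along the pixel's ray), 0 where there is no reading.
- imaging.calibration(name): a dict with "fx", "fy", "cx", "cy" (pixels), "view" (4x4, takes a point from world to camera coordinates). Camera axes: x right, y up, looking along -z (the intrinsics and any distortion apply to the point x, -y, -z); pixel columns grow to the right and rows downward; lengths in m; the calibration is good to about 2 mm. A picture is of the moment at which its call begins: read the wrist's pose just before it. calibration takes no time and is no camera call; for the wrist camera it gives the pose at the moment of the call.
- ticket.close_job(): hands the job in, once; it reports no verdict.
The state is a dict: "time": time; "qpos": joint angles; "joint_velocities": joint speeds; "joint_efforts": joint torques, N m; "ee_pos": TCP position; "tcp_rot": TCP orientation; "contact_force": force on the tool from outside, world axes, zero at the start; "wrist_torque": the same for the moment, N m; "grip_width": opening from 0.0 (shut) to 1.0 (fully open).
Only numpy, scipy, OpenCV 4.12 (cv2) and the standard library are available. Lean on these libraries where they do the work, as an engineer would, in place of code of your own. Each camera call takes 0.05 s, during which the arm holds its last target.

## Working session

There is one attempt and no reset: what is moved stays moved. The work goes in short steps, Python scripts to look and compute and a tool call to move; the robot and the scene stay as the last step left them, time stands still between calls to the robot, and variables do not carry over. Pictures are saved under pics/ and viewed, and the job is handed in when it is done.

Besides the shell and the picture viewer there is one more tool, called as name(argument=value, ...) on one line, values as JSON. step_arm: Moves the arm, as the interface text tells. Shifts and turns lie within -1 to 1; 1 stands for 0.75 m of shift or 45 degrees of turn. Its arguments: {"type":"object","properties":{"steps":{"type":"array","items":{"type":"array"}},"gripper":{"type":"number"},"squeeze":{"type":"number"}},"required":["steps"]}

```bash
mkdir -p pics; ls
cat > h.py <<'E'
import numpy as np, cv2
from rig import monitor, imaging, ticket
def cap(n,f):
    im,d=imaging.capture(n); cv2.imwrite(f'pics/{f}.png',cv2.cvtColor(im,cv2.COLOR_RGB2BGR)); np.savez(f'pics/{f}.npz',im=im,d=d,**{k:np.array(v) for k,v in imaging.calibration(n).items()}); return im,d
E
python3 - <<'E'
from h import *
s=monitor.get_state(); print(s)
for n in ['scene','side','wrist']:
    im,d=cap(n,n+'0'); c=imaging.calibration(n); print(n,c)
E
```

```text
pics
{'time': 0.0, 'qpos': array([-1.56027171e+00,  3.81208540e-01,  1.29829117e+00, -1.56555190e-05,
        1.46362955e+00, -2.15339844e-01]), 'joint_velocities': array([ 0.00031622,  0.00184164, -0.00023299,  0.00072267,  0.00086051,
       -0.00175709]), 'joint_efforts': array([ 8.37523271e-05, -4.48460269e+01, -2.31278694e+01, -2.40616391e-04,
        4.85602985e-03,  1.31463301e-05]), 'ee_pos': array([ 0.12314092, -0.53571707,  0.2306948 ]), 'tcp_rot': array([ 0.07914509,  0.70265225,  0.08022707, -0.70255212]), 'contact_force': array([-0.20993191, -0.62828021,  1.35099765]), 'wrist_torque': array([ 0.01354154,  0.00502853, -0.01994748]), 'grip_width': 1.0029870606713636}
scene {'fx': 476.4952545571442, 'fy': 476.4952545571442, 'cx': 257.63278310500016, 'cy': 190.45993375633546, 'view': array([[ 0.43366908, -0.90088225, -0.0185014 , -0.19892303],
       [ 0.6178635 ,  0.28235794,  0.73383833, -0.30632215],
       [-0.6558779 , -0.32967433,  0.67907217, -1.14368116],
       [ 0.        ,  0.        ,  0.        ,  1.        ]])}
side {'fx': 481.68309302438126, 'fy': 481.68309302438126, 'cx': 256.4184733602061, 'cy': 201.76042033231744, 'view': array([[-0.17811003, -0.98385204,  0.01766278,  0.06608118],
       [ 0.49197467, -0.07348984,  0.86750226, -0.26248446],
       [-0.85219584,  0.16320049,  0.49711956, -1.40792431],
       [ 0.        ,  0.        ,  0.        ,  1.        ]])}
wrist {'fx': 277.65003463169364, 'fy': 277.65003463169364, 'cx': 247.31065866597194, 'cy': 191.56405766563037, 'view': array([[ 0.22293366, -0.97483289, -0.00119353, -0.55079841],
       [ 0.93218347,  0.21353807, -0.29229348,  0.03776623],
       [ 0.28519216,  0.06404947,  0.95632792, -0.38010321],
       [ 0.        ,  0.        ,  0.        ,  1.        ]])}
```

View pics/scene0.png

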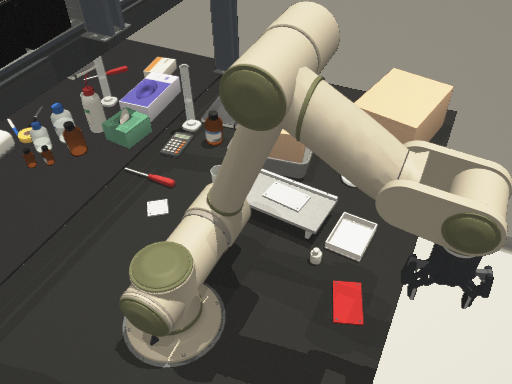

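View pics/side0.png

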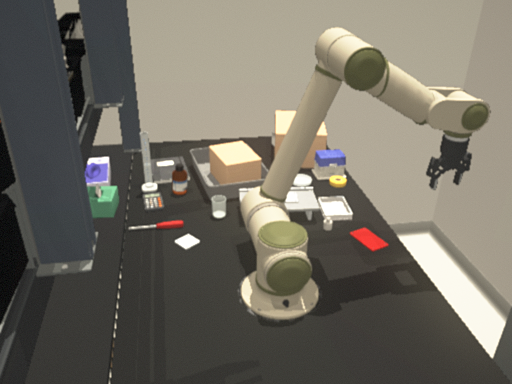

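View pics/wrist0.png

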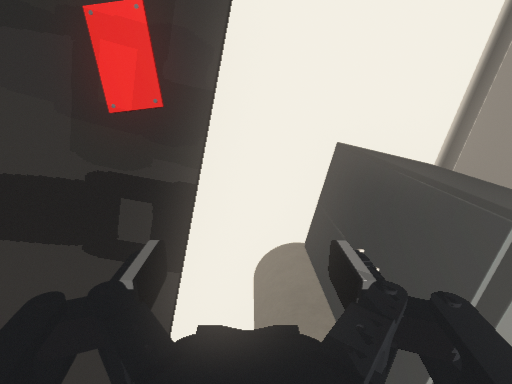

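Run:
```python
import cv2
im=cv2.imread('pics/scene0.png')
cv2.imwrite('pics/crop0.png',cv2.resize(im[130:280,200:400],None,fx=4,fy=4,interpolation=cv2.INTER_CUBIC))
```

```text
(no output)
```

View pics/crop0.png

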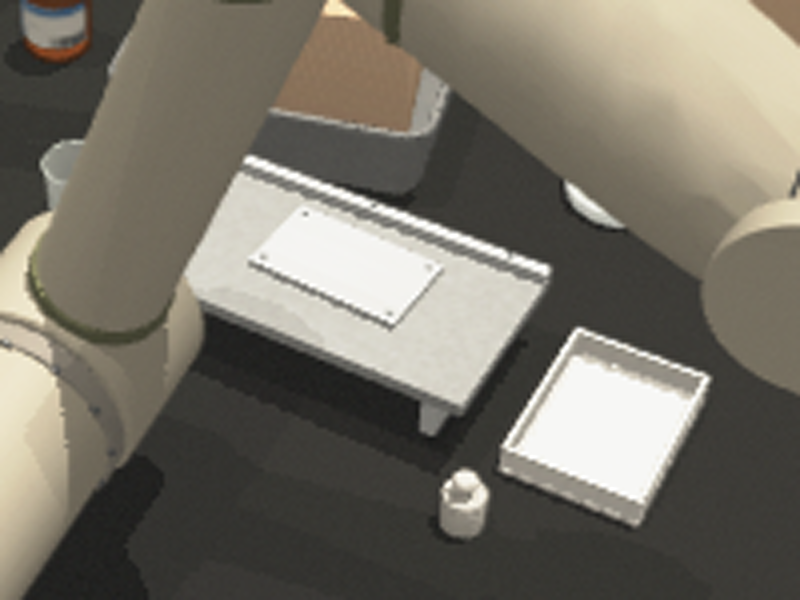

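The plate meant is the bare rectangle on the ledge at scene pixel (287,196), with four corner dots. The red one at (348,302) and the square on the bench at (157,207) are not meant. The tray is at (352,236), at the ledge's right-hand end (-y), with the weight at (316,256). Next I measure the corners.

```bash
cat >> h.py <<'E'
def ray(c,uv,z):
    uv=np.atleast_2d(np.array(uv,float)); V=np.array(c['view']); R=V[:3,:3]; o=-R.T@V[:3,3]
    k=np.stack([(uv[:,0]-c['cx'])/c['fx'],-(uv[:,1]-c['cy'])/c['fy'],-np.ones(len(uv))],1)@R
    return o+k*((z-o[2])/k[:,2])[:,None]
def proj(c,P):
    P=np.atleast_2d(P); V=np.array(c['view']); q=P@V[:3,:3].T+V[:3,3]
    return np.stack([c['cx']+c['fx']*q[:,0]/-q[:,2], c['cy']-c['fy']*q[:,1]/-q[:,2]],1)
E
python3 - <<'E'
from h import *
c=np.load('pics/scene0.npz'); im=c['im']; d=c['d']
f=lambda a:[(200+x/4-.4,130+y/4-.4) for x,y in a]
P=ray(c,f([(303,207),(442,266),(392,326),(249,263)]),.066); print(np.round(P,4)); 
print(np.linalg.norm(P-np.roll(P,-1,0),axis=1))
print('plate depth check')
hsv=cv2.cvtColor(im,cv2.COLOR_RGB2HSV)
# full cloud
v,u=np.mgrid[:384,:512]; V=c['view']; D=d
Pc=np.stack([(u-c['cx'])/c['fx']*D,-(v-c['cy'])/c['fy']*D,-D],-1); W=(Pc-V[:3,3])@V[:3,:3]
for x,y in f([(345,265),(230,300),(450,340),(400,220),(540,268),(250,160)]): print(W[int(round(y)),int(round(x))])
print('ledge front edge, right corner, fence top ends')
print(ray(c,f([(462,403),(200,303)]),.06)); print(ray(c,f([(549,266),(250,157)]),.07))
print('tray',ray(c,f([(580,330),(710,378),(638,515),(502,455)]),.025))
print('weight',ray(c,f([(462,535)]),0), 'beaker',ray(c,f([(45,190)]),0))
np.save('pics/W.npy',W)
E
```

```text
[[ 0.4825 -0.0477  0.066 ]
 [ 0.466  -0.1629  0.066 ]
 [ 0.3958 -0.1534  0.066 ]
 [ 0.4119 -0.0372  0.066 ]]
[0.11645244 0.07082244 0.11728212 0.07138367]
plate depth check
[ 0.43574088 -0.10163913  0.06827245]
[ 0.37734721 -0.03839565  0.05882557]
[ 0.40599163 -0.19214084  0.05777195]
[ 0.49852678 -0.1190726   0.06515937]
[ 0.48862084 -0.22885802  0.06898454]
[0.50486112 0.00619607 0.07346163]
ledge front edge, right corner, fence top ends
[[ 0.35423315 -0.220543    0.06      ]
 [ 0.36636923 -0.02066944  0.06      ]]
[[ 0.49322651 -0.23264461  0.07      ]
 [ 0.51349126  0.00999275  0.07      ]]
tray [[ 0.48619944 -0.26260494  0.025     ]
 [ 0.47895049 -0.35883427  0.025     ]
 [ 0.34084517 -0.34919908  0.025     ]
 [ 0.35228867 -0.2520737   0.025     ]]
weight [[ 2.96985335e-01 -2.46165988e-01 -1.11022302e-16]] beaker [[0.48357884 0.1775651  0.        ]]
```

```bash
cat >> h.py <<'E'
from scipy.spatial.transform import Rotation as Ro
def rot(s): q=s['tcp_rot']; return Ro.from_quat([q[1],q[2],q[3],q[0]])
def target(yaw): # tool x down, tool y along ledge -y or +y
    pass
def plan(p,yd=None):
    s=monitor.get_state(); R=rot(s); p=np.array(p)
    print('t',round(s['time'],2),'pos',s['ee_pos'].round(4),'F',s['contact_force'].round(1),'shift',(R.inv().apply(p-s['ee_pos'])/.75).round(4))
    if yd is not None:
        yd=np.array([yd[0],yd[1],0.]);yd/=np.linalg.norm(yd); x=np.array([0,0,-1.]); T=np.stack([x,yd,np.cross(x,yd)],1)
        print('turn',((R.inv()*Ro.from_matrix(T)).as_rotvec()/(np.pi/4)).round(4))
E
python3 - <<'E'
from h import *
s=monitor.get_state(); print(rot(s).as_matrix().round(3))
for w in ['wrist','scene','side']:
    V=imaging.calibration(w)['view'];print(w,-V[:3,:3].T@V[:3,3], -V[2,:3])
plan([.36,-.1,.25],[.08,1]); plan([.36,-.1,.25],[-.08,-1])
W=np.load('pics/W.npy')
# ledge fit from depth
m=(abs(W[...,2]-.06)<.004)&(W[...,0]>.33)&(W[...,0]<.55)&(abs(W[...,1]+.09)<.16)
print(m.sum()); 
m=(W[...,0]>.5)&(W[...,0]<.8)&(W[...,1]>-.3)&(W[...,1]<.2); print('behind max z',np.percentile(W[m][:,2],[50,90,99]))
E
```

```text
[[-0.     0.224 -0.975]
 [ 0.001 -0.975 -0.224]
 [-1.    -0.001 -0.   ]]
wrist [ 0.19598891 -0.52065553  0.37388475] [-0.28519216 -0.06404947 -0.95632792]
scene [-0.47458316 -0.46975606  0.99775262] [ 0.6558779   0.32967433 -0.67907217]
side [-1.05892181  0.2754981   0.9264454 ] [ 0.85219584 -0.16320049 -0.49711956]
t 0.15 pos [ 0.1231 -0.5358  0.2309] F [-0.3  0.8  0. ] shift [-0.0249 -0.4957 -0.4379]
turn [-3.6109e+00 -1.9000e-03 -1.0000e-04]
t 0.15 pos [ 0.1231 -0.5358  0.2309] F [-0.3  0.8  0. ] shift [-0.0249 -0.4957 -0.4379]
turn [ 3.891e-01 -1.000e-04  1.300e-03]
2191
behind max z [0.00367557 0.07838629 0.14598541]
```

step_arm(steps=[[[-0.06, -0.25, -0.22], [0.2, 0, 0]], [[-0.06, -0.25, -0.22], [0.2, 0, 0]], [[-0.06, -0.25, -0.22], [0.2, 0, 0]], [[-0.06, -0.25, -0.22], [0.2, 0, 0]], [[-0.06, -0.25, -0.22], [0.2, 0, 0]], [[-0.06, -0.25, -0.22], [0.2, 0, 0]], [[-0.06, -0.496, -0.438], [0.39, 0, 0]], [[-0.06, -0.496, -0.438], [0.39, 0, 0]], [[-0.06, -0.496, -0.438], [0.39, 0, 0]], [[-0.06, -0.496, -0.438], [0.39, 0, 0]], [[-0.06, -0.496, -0.438], [0.39, 0, 0]], [[-0.06, -0.496, -0.438], [0.39, 0, 0]]], gripper=0)

```text
time: 1.15
ee_pos: [0.3576, -0.1029, 0.2764]
tcp_rot: [-0.029, 0.707, -0.029, -0.706]
contact_force: [1.7, -1.1, 0.9]
grip_width: 0.0
```

Run:
```python
from h import *
print(monitor.get_state()['qpos'].round(2))
cap('wrist','wrist1')
```

```text
[-0.6   0.02  1.63 -0.    1.48  1.05]
```

View pics/wrist1.png

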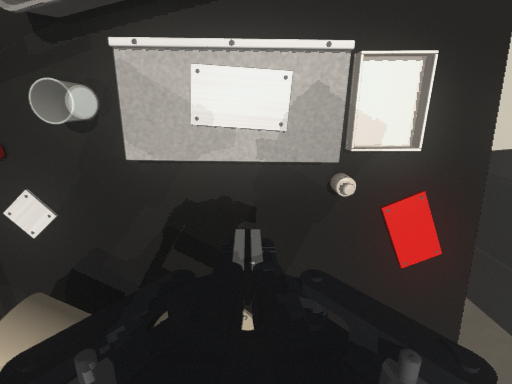

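```bash
cat >> h.py <<'E'
def dots(c,box):
    x0,y0,x1,y1=box; g=cv2.cvtColor(c['im'],cv2.COLOR_RGB2GRAY)[y0:y1,x0:x1]
    return g
E
python3 - <<'E'
import cv2
im=cv2.imread('pics/wrist1.png')
cv2.imwrite('pics/crop1.png',cv2.resize(im[30:170,100:360],None,fx=3,fy=3,interpolation=cv2.INTER_CUBIC))
E
```

```text
(no output)
```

View pics/crop1.png

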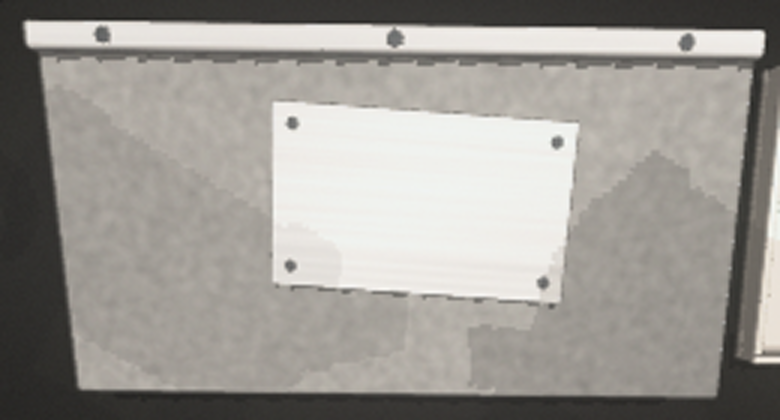

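Run:
```python
from h import *
c=np.load('pics/wrist1.npz')
f=lambda a:[(100+(x+.5)/3-.5,30+(y+.5)/3-.5) for x,y in a]
P=ray(c,f([(273,101),(579,124),(560,301),(273,285)]),.066)
L=ray(c,f([(78,389),(718,397),(752,66),(42,57)]),.06)
print(P.round(4),np.linalg.norm(P-np.roll(P,-1,0),axis=1)); print(L.round(4),np.linalg.norm(L-np.roll(L,-1,0),axis=1))
F=ray(c,f([(27,23),(764,31)]),.07);print('fence top back',F,np.linalg.norm(F[0]-F[1]))
for a,b in [(L[0],L[1]),(L[3],L[2]),(P[0],P[1]),(P[3],P[2]),(F[0],F[1])]:
    e=a-b; print('yaw deg',np.degrees(np.arctan2(-e[0],e[1])))
print('ctr plate',P.mean(0))
```

```text
[[ 0.4878 -0.0403  0.066 ]
 [ 0.4707 -0.1588  0.066 ]
 [ 0.4033 -0.1492  0.066 ]
 [ 0.4185 -0.0311  0.066 ]] [0.11975137 0.06806771 0.11911648 0.06987853]
[[ 0.3806  0.061   0.06  ]
 [ 0.3567 -0.2174  0.06  ]
 [ 0.4873 -0.2278  0.06  ]
 [ 0.511   0.0487  0.06  ]] [0.279403   0.13101329 0.27746962 0.13096559]
fence top back [[ 0.52065786  0.04762691  0.07      ]
 [ 0.49742979 -0.22839079  0.07      ]] 0.27699334624709504
yaw deg -4.915735488418724
yaw deg -4.905647651726969
yaw deg -8.19689773023013
yaw deg -7.3275437115694535
yaw deg -4.810349670640944
ctr plate [ 0.44505621 -0.09485439  0.066     ]
```

```bash
cat > m.py <<'E'
from h import *
import sys
name=sys.argv[1]
im,d=cap('wrist',name)
c=np.load(f'pics/{name}.npz')
g=cv2.cvtColor(im,cv2.COLOR_RGB2GRAY)
print(monitor.get_state()['ee_pos'], monitor.get_state()['time'])
cv2.imwrite(f'pics/{name}c.png',cv2.resize(cv2.cvtColor(im,cv2.COLOR_RGB2BGR)[30:170,100:360],None,fx=3,fy=3,interpolation=cv2.INTER_CUBIC))
E
python3 m.py wrist2
```

```text
[ 0.3586202  -0.0998354   0.27638354] 1.25
```

View pics/wrist2c.png

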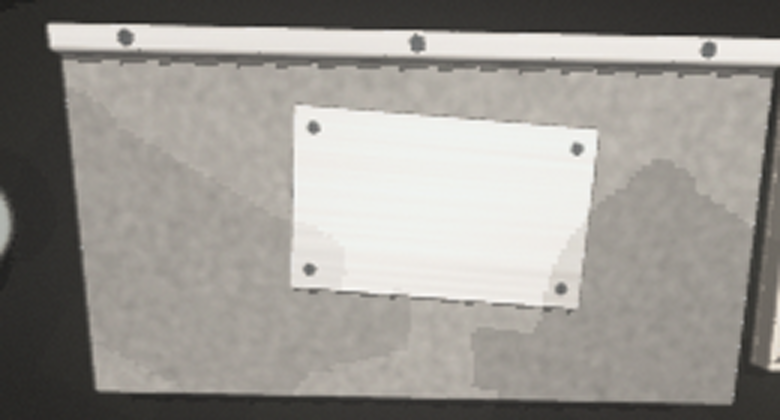

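```bash
cat > an.py <<'E'
from h import *
def an(name,P,L,off=(100,30),s=3):
    c=np.load(f'pics/{name}.npz')
    f=lambda a:[(off[0]+(x+.5)/s-.5,off[1]+(y+.5)/s-.5) for x,y in a]
    P=ray(c,f(P),.066); L=ray(c,f(L),.06)   # L: front +y, front -y, fence -y, fence +y
    print(P.round(4),np.linalg.norm(P-np.roll(P,-1,0),axis=1).round(4)); print(L.round(4),np.linalg.norm(L-np.roll(L,-1,0),axis=1).round(4))
    for a,b in [(L[0],L[1]),(L[3],L[2]),(P[0],P[1]),(P[3],P[2])]:
        e=a-b; print('yaw deg',np.degrees(np.arctan2(-e[0],e[1])).round(2))
    e=(L[0]-L[1]+L[3]-L[2])[:2]; yd=e/np.linalg.norm(e); xd=np.array([yd[1],-yd[0]])
    ctr=L.mean(0)[:2]; o=ctr+xd*.0185
    print('o',o,'xd',xd,'yd',yd); q=P[:,:2]-o; print('plate local corners',np.stack([q@xd,q@yd],1).round(4)); q=P.mean(0)[:2]-o; print('ctr',q@xd,q@yd)
E
python3 - <<'E'
from an import *
an('wrist2',[(295,104),(597,128),(578,309),(292,288)],[(96,390),(733,403),(772,73),(63,59)])
E
```

```text
[[ 0.4846 -0.0522  0.066 ]
 [ 0.4674 -0.1693  0.066 ]
 [ 0.3982 -0.1601  0.066 ]
 [ 0.4153 -0.0423  0.066 ]] [0.1183 0.0698 0.119  0.07  ]
[[ 0.378   0.0494  0.06  ]
 [ 0.3523 -0.2277  0.06  ]
 [ 0.483  -0.2391  0.06  ]
 [ 0.508   0.0371  0.06  ]] [0.2783 0.1312 0.2772 0.1305]
yaw deg -5.3
yaw deg -5.17
yaw deg -8.32
yaw deg -8.24
o [ 0.44875368 -0.09675025] xd [ 0.99582856 -0.09124403] yd [0.09124403 0.99582856]
plate local corners [[ 0.0316  0.0476]
 [ 0.0252 -0.0705]
 [-0.0445 -0.0677]
 [-0.0383  0.0511]]
ctr -0.006512976986466508 -0.00987016844106571
```

```bash
python3 - <<'E'
from h import *
s=monitor.get_state();print(s['ee_pos'],s['joint_velocities'].round(3)); a=imaging.calibration('wrist')['view']
im,d=cap('wrist','wrist3'); b=imaging.calibration('wrist')['view'];print(np.abs(a-b).max())
s=monitor.get_state();print(s['ee_pos'])
x=np.load('pics/wrist2.npz')['im']; g=lambda i:cv2.cvtColor(i,cv2.COLOR_RGB2GRAY).astype(np.float32)[20:170]
print(cv2.phaseCorrelate(g(x),g(im)))
cap('scene','scene3');
E
python3 m.py wrist4
python3 - <<'E'
import cv2
im=cv2.imread('pics/scene3.png')
cv2.imwrite('pics/scene3c.png',cv2.resize(im[130:280,200:400],None,fx=4,fy=4,interpolation=cv2.INTER_CUBIC))
E
```

```text
[ 0.3586202  -0.0998354   0.27638354] [-0.144  0.006  0.002 -0.036 -0.006 -0.121]
0.002669966817020586
[ 0.35790111 -0.10236928  0.2762743 ]
((-3.15026303549422, -0.9722450760784085), 0.893855060338974)
[ 0.35712421 -0.10514461  0.27619965] 1.4
```

View pics/scene3c.png

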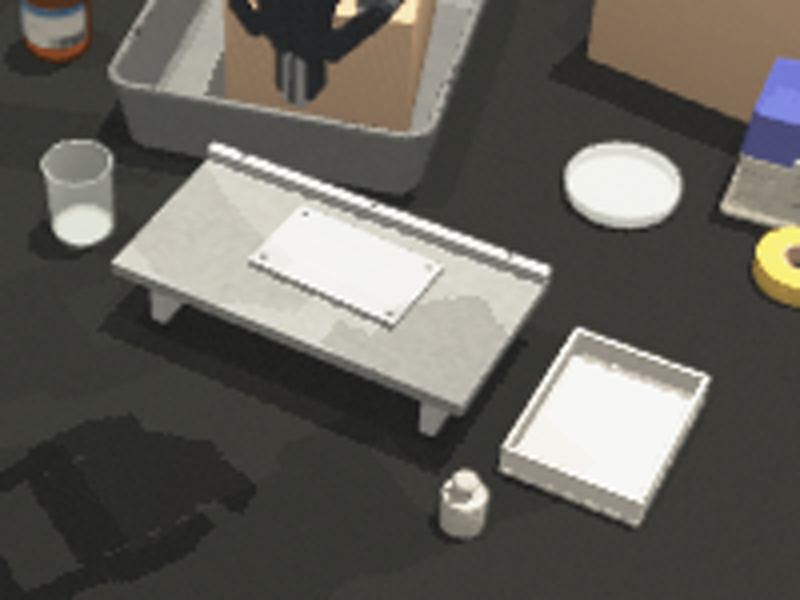

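View pics/wrist4c.png

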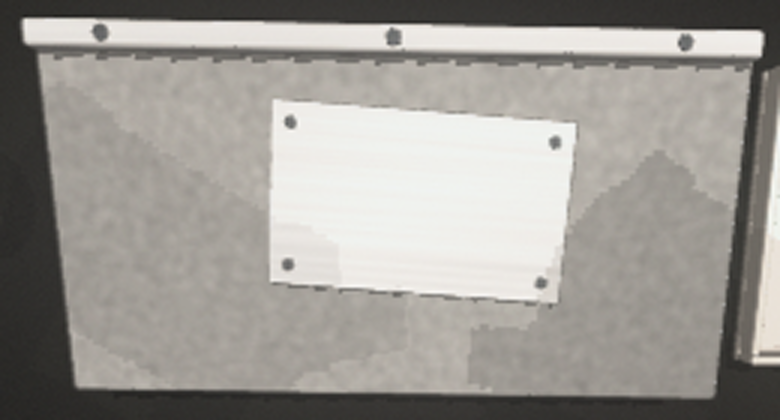

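Run:
```python
from an import *
an('scene3',[(303,207),(442,266),(392,323),(249,263)],[(114,262),(462,402),(543,283),(207,160)],(200,130),4)
an('wrist4',[(273,100),(576,123),(558,302),(270,283)],[(75,388),(715,397),(749,68),(39,55)])
s=monitor.get_state();print(s['ee_pos'],s['joint_velocities'].round(3))
```

```text
[[ 0.4824 -0.0478  0.066 ]
 [ 0.4659 -0.1631  0.066 ]
 [ 0.3984 -0.1524  0.066 ]
 [ 0.4118 -0.0373  0.066 ]] [0.1164 0.0683 0.1158 0.0714]
[[ 0.3781  0.0541  0.06  ]
 [ 0.355  -0.2203  0.06  ]
 [ 0.4852 -0.232   0.06  ]
 [ 0.5073  0.0433  0.06  ]] [0.2754 0.1307 0.2762 0.1297]
yaw deg -4.81
yaw deg -4.59
yaw deg -8.15
yaw deg -6.63
o [ 0.44986491 -0.09024666] xd [ 0.99663796 -0.08193159] yd [0.08193159 0.99663796]
plate local corners [[ 0.029   0.045 ]
 [ 0.022  -0.0712]
 [-0.0462 -0.0662]
 [-0.0423  0.0496]]
ctr -0.00938177633514392 -0.010702905128142854
[[ 0.4853 -0.0506  0.066 ]
 [ 0.4676 -0.1676  0.066 ]
 [ 0.3995 -0.1578  0.066 ]
 [ 0.4168 -0.0397  0.066 ]] [0.1183 0.0687 0.1194 0.0694]
[[ 0.3793  0.0524  0.06  ]
 [ 0.3528 -0.2253  0.06  ]
 [ 0.4826 -0.2367  0.06  ]
 [ 0.5095  0.039   0.06  ]] [0.279  0.1303 0.2769 0.1309]
yaw deg -5.45
yaw deg -5.58
yaw deg -8.62
yaw deg -8.32
o [ 0.44946715 -0.09442862] xd [ 0.99537545 -0.09606095] yd [0.09606095 0.99537545]
plate local corners [[ 0.0315  0.047 ]
 [ 0.0251 -0.0711]
 [-0.0436 -0.0679]
 [-0.0378  0.0513]]
ctr -0.006197579232235218 -0.010166888378097838
[ 0.35712421 -0.10514461  0.27619965] [-0.048  0.001 -0.002  0.001  0.     0.001]
```

```bash
cat >> h.py <<'E'
O=np.array([.450,-.092]); XD=np.array([.9962,-.0872]); YD=np.array([.0872,.9962])
def go(lx,ly,z):
    p=O+lx*XD+ly*YD; plan([p[0],p[1],z],-YD)
    q=monitor.get_state()['ee_pos'][:2]-O; print('local now',(q@XD).round(4),(q@YD).round(4))
E
python3 -c "
from h import *
go(-.066,-.0105,.09)"
```

```text
t 1.4 pos [ 0.3571 -0.1051  0.2762] F [-0.6 -1.4  0.1] shift [ 0.2483 -0.0141 -0.034 ]
turn [ 0.0095  0.0005 -0.0002]
local now -0.0914 -0.0212
```

step_arm(steps=[[[0.05, -0.014, -0.034], [0.01, 0, 0]], [[0.1, -0.014, -0.034], [0.01, 0, 0]], [[0.15, -0.014, -0.034], [0.01, 0, 0]], [[0.19, -0.014, -0.034], [0.01, 0, 0]], [[0.22, -0.014, -0.034], [0.01, 0, 0]], [[0.24, -0.014, -0.034], [0.01, 0, 0]], [[0.248, -0.014, -0.034], [0.01, 0, 0]], [[0.248, -0.014, -0.034], [0.01, 0, 0]], [[0.248, -0.014, -0.034], [0.01, 0, 0]], [[0.248, -0.014, -0.034], [0.01, 0, 0]], [[0.248, -0.014, -0.034], [0.01, 0, 0]], [[0.248, -0.014, -0.034], [0.01, 0, 0]]])

```text
time: 2.4
ee_pos: [0.3838, -0.0968, 0.091]
tcp_rot: [-0.031, 0.707, -0.032, -0.706]
contact_force: [-0.5, -0.1, 0.3]
grip_width: -0.001
```

```bash
python3 -c "
from h import *
go(-.066,-.0105,.0635); print(monitor.get_state()['joint_velocities'].round(3))
cap('wrist','w5'); cap('scene','s5'); go(-.066,-.0105,.0635)"
```

```text
t 2.4 pos [ 0.3838 -0.0968  0.091 ] F [-0.5 -0.1  0.3] shift [ 0.0367 -0.0001  0.0007]
turn [-0.0015 -0.0019 -0.001 ]
local now -0.0655 -0.0106
[ 0.004  0.004  0.005 -0.001 -0.003  0.001]
t 2.5 pos [ 0.3837 -0.0966  0.0907] F [-0.2  0.5 -0.6] shift [0.0363 0.0001 0.0005]
turn [-0.0011 -0.0012 -0.0006]
local now -0.0656 -0.0104
```

View pics/w5.png

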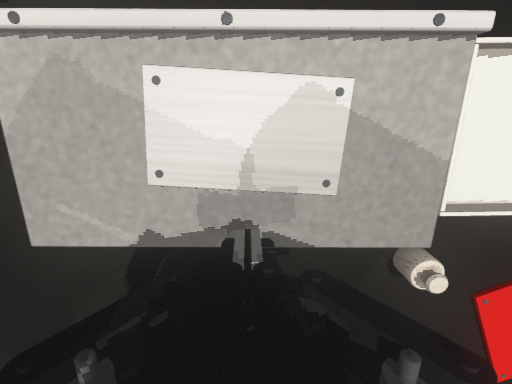

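```bash
python3 -c "
from h import *
c=np.load('pics/w5.npz')
def l(uv,z):
    q=ray(c,uv,z)[:,:2]-O; return np.stack([q@XD,q@YD],1).round(4)
print(l([(143,65),(354,78),(338,195),(148,185)],.066)); print(l([(32,247),(432,248),(474,40),(0,34)],.06))
P=np.r_[O-.066*XD-.0105*YD,.091]; print(proj(c,P))
"
```

```text
[[ 0.0315  0.046 ]
 [ 0.0246 -0.0719]
 [-0.0445 -0.0694]
 [-0.0376  0.0505]]
[[-0.0839  0.1384]
 [-0.0854 -0.1407]
 [ 0.0449 -0.1394]
 [ 0.0484  0.1261]]
[[245.15755379 244.41249233]]
```

step_arm(steps=[[[0.012, 0, 0], [0, 0, 0]], [[0.024, 0, 0], [0, 0, 0]], [[0.031, 0, 0], [0, 0, 0]], [[0.036, 0, 0], [0, 0, 0]], [[0.037, 0, 0], [0, 0, 0]], [[0.037, 0, 0], [0, 0, 0]], [[0.037, 0, 0], [0, 0, 0]]])

```text
time: 3.08
ee_pos: [0.3837, -0.0966, 0.0628]
tcp_rot: [-0.031, 0.707, -0.031, -0.706]
contact_force: [-0.1, -0.2, 0.6]
grip_width: 0.007
```

```bash
python3 -c "
from h import *
go(-.05,-.011,.0630)"
```

```text
t 3.08 pos [ 0.3837 -0.0966  0.0628] F [-0.1 -0.2  0.6] shift [-0.0003  0.0008 -0.0209]
turn [-0.0012 -0.0004 -0.0003]
local now -0.0657 -0.0104
```

step_arm(steps=[[[0, 0, -0.005], [0, 0, 0]], [[0, 0, -0.01], [0, 0, 0]], [[0, 0, -0.015], [0, 0, 0]], [[0, 0, -0.02], [0, 0, 0]], [[0, 0, -0.024], [0, 0, 0]], [[0, 0, -0.028], [0, 0, 0]], [[0, 0, -0.031], [0, 0, 0]], [[0, 0, -0.034], [0, 0, 0]], [[0, 0, -0.036], [0, 0, 0]], [[0, 0, -0.038], [0, 0, 0]], [[0, 0, -0.039], [0, 0, 0]], [[0, 0, -0.039], [0, 0, 0]]])

```text
time: 4.08
ee_pos: [0.4128, -0.0992, 0.0625]
tcp_rot: [-0.031, 0.706, -0.031, -0.706]
contact_force: [-1.7, -0.2, 0.8]
grip_width: 0.001
```

```bash
python3 -c "
from h import *
go(-.033,-.011,.0630);cap('wrist','w6')"
```

```text
t 4.08 pos [ 0.4128 -0.0992  0.0625] F [-1.7 -0.2  0.8] shift [-0.0006  0.0008 -0.0045]
turn [-0.0013 -0.0002 -0.    ]
local now -0.0364 -0.0104
```

View pics/w6.png

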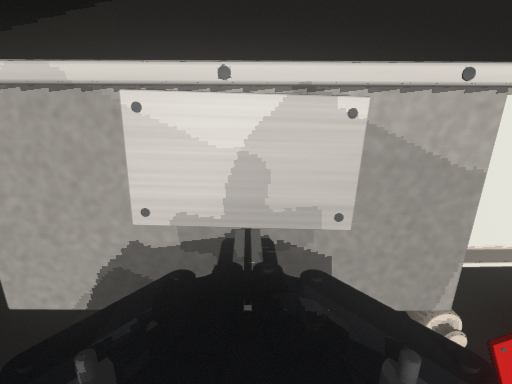

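step_arm(steps=[[[-0.0003, 0, -0.0015], [0, 0, 0]], [[-0.0003, 0, -0.003], [0, 0, 0]], [[-0.0003, 0, -0.004], [0, 0, 0]], [[-0.0003, 0, -0.005], [0, 0, 0]], [[-0.0003, 0, -0.005], [0, 0, 0]]])

```text
time: 4.55
ee_pos: [0.4161, -0.0995, 0.0627]
tcp_rot: [0.031, -0.706, 0.031, 0.707]
contact_force: [-3.3, -2.2, 0.3]
grip_width: -0.004
```

```bash
python3 -c "
from h import *
go(-.033,-.011,.0630);cap('wrist','w7')"
```

```text
t 4.55 pos [ 0.4161 -0.0995  0.0627] F [-3.3 -2.2  0.3] shift [-0.0004  0.0007 -0.0001]
turn [-0.0011  0.0011 -0.0002]
local now -0.0331 -0.0105
```

View pics/w7.png

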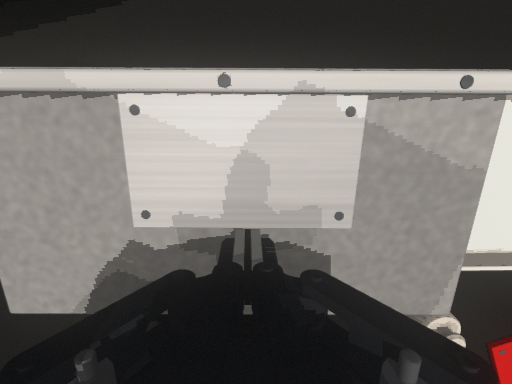

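step_arm(steps=[[[0, 0, 0.012], [0, 0, 0]], [[-0.02, 0, 0.02], [0, 0, 0]], [[-0.05, 0, 0.02], [0, 0, 0]], [[-0.06, -0.04, 0.0], [0, 0, 0]], [[-0.06, -0.08, -0.03], [0, 0, 0]], [[-0.06, -0.11, -0.06], [0, 0, 0]], [[-0.06, -0.127, -0.0613], [0, 0, 0]], [[-0.06, -0.127, -0.0613], [0, 0, 0]], [[-0.06, -0.127, -0.0613], [0, 0, 0]], [[-0.06, -0.127, -0.0613], [0, 0, 0]], [[-0.06, -0.127, -0.0613], [0, 0, 0]]])

```text
time: 5.52
ee_pos: [0.4701, -0.0094, 0.1078]
tcp_rot: [0.032, -0.706, 0.032, 0.706]
contact_force: [0.1, 0.1, 0.8]
grip_width: -0.0
```

```bash
python3 -c "
from h import *
cap('wrist','w8');cap('scene','s8');go(.013,.085,.063)
im=cv2.imread('pics/s8.png'); cv2.imwrite('pics/s8c.png',cv2.resize(im[130:280,200:400],None,fx=4,fy=4,interpolation=cv2.INTER_CUBIC))"
```

```text
t 5.62 pos [ 0.4703 -0.0094  0.1079] F [-0.1  0.   0.9] shift [ 0.0598 -0.0013  0.    ]
turn [-0.0031 -0.     -0.    ]
local now 0.013 0.0841
```

View pics/w8.png

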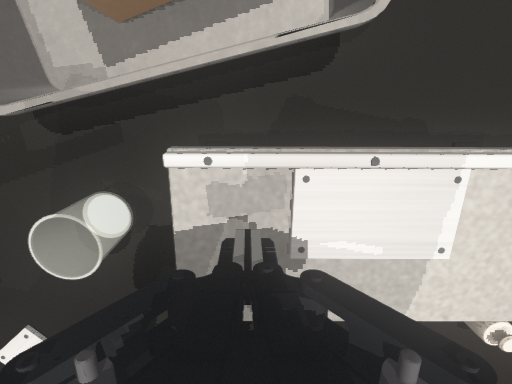

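View pics/s8c.png

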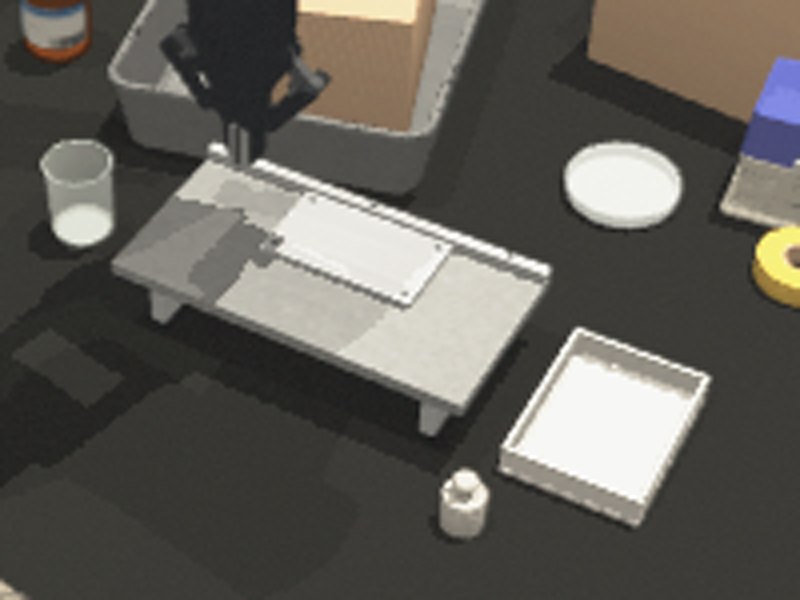

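```bash
python3 -c "
from h import *
c=np.load('pics/w8.npz')
def l(uv,z):
    q=ray(c,uv,z)[:,:2]-O; return np.stack([q@XD,q@YD],1).round(4)
print(l([(297,168),(467,168),(452,259),(290,258)],.066)); print(l([(176,321),(172,170),(512,168)],.06))
"
```

```text
[[ 0.0478  0.0489]
 [ 0.0474 -0.0665]
 [-0.0223 -0.0711]
 [-0.0211  0.0508]]
[[-0.0839  0.1428]
 [ 0.0454  0.1355]
 [ 0.046  -0.1028]]
```

step_arm(steps=[[[0.02, 0, 0], [0, 0, 0]], [[0.04, 0, 0], [0, 0, 0]], [[0.052, 0, 0], [0, 0, 0]], [[0.058, 0, 0], [0, 0, 0]], [[0.0598, 0, 0], [0, 0, 0]], [[0.0598, 0, 0], [0, 0, 0]], [[0.0598, 0, 0], [0, 0, 0]]])

```text
time: 6.2
ee_pos: [0.4709, -0.0088, 0.0634]
tcp_rot: [-0.031, 0.707, -0.031, -0.706]
contact_force: [0.3, 0.9, -0.2]
grip_width: -0.003
```

```bash
python3 -c "
from h import *
go(.013,.085,.063);cap('wrist','w9')"
```

```text
t 6.2 pos [ 0.4709 -0.0088  0.0634] F [ 0.3  0.9 -0.2] shift [ 0.0006 -0.0004  0.0008]
turn [-0.0014 -0.0011 -0.0002]
local now 0.0136 0.0847
```

View pics/w9.png

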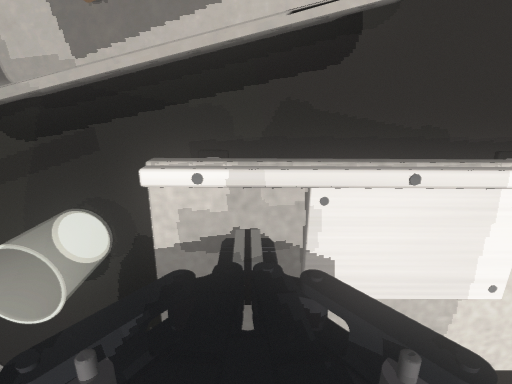

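step_arm(steps=[[[0.0005, 0.008, 0.0005], [0, 0, 0]], [[0.0005, 0.016, 0.0005], [0, 0, 0]], [[0.0005, 0.024, 0.0005], [0, 0, 0]], [[0.0005, 0.032, 0.0005], [0, 0, 0]], [[0.0005, 0.04, 0.0005], [0, 0, 0]], [[0.0005, 0.048, 0.0005], [0, 0, 0]], [[0.0005, 0.056, 0.0005], [0, 0, 0]], [[0.0005, 0.064, 0.0005], [0, 0, 0]], [[0.0005, 0.072, 0.0005], [0, 0, 0]], [[0.0005, 0.078, 0.0005], [0, 0, 0]], [[0.0005, 0.08, 0.0005], [0, 0, 0]], [[0.0005, 0.08, 0.0005], [0, 0, 0]]])

```text
time: 7.25
ee_pos: [0.4649, -0.0689, 0.0625]
tcp_rot: [-0.031, 0.706, -0.031, -0.706]
contact_force: [-0.1, -0.1, 0.4]
grip_width: -0.006
```

```bash
python3 -c "
from h import *
go(.013,-.035,.063);cap('wrist','w10')"
```

```text
t 7.25 pos [ 0.4649 -0.0689  0.0625] F [-0.1 -0.1  0.4] shift [-0.0006  0.0791 -0.0003]
turn [-0.0019 -0.0001 -0.0004]
local now 0.0129 0.0244
```

View pics/w10.png

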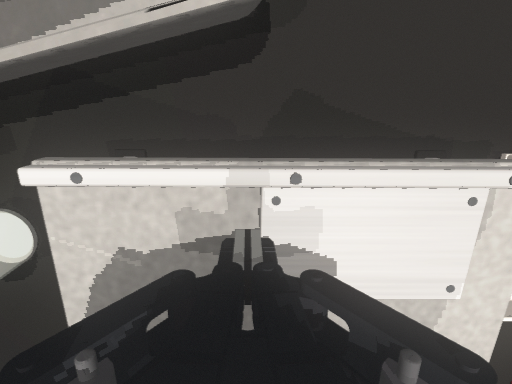

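```bash
python3 -c "
from h import *
c=np.load('pics/w10.npz')
def l(uv,z):
    q=ray(c,uv,z)[:,:2]-O; return np.stack([q@XD,q@YD],1).round(4)
print(l([(261,188),(487,189),(462,299)],.066))"
```

```text
[[ 0.047   0.0161]
 [ 0.0462 -0.1024]
 [-0.0222 -0.1046]]
```

step_arm(steps=[[[-0.0004, 0.008, 0], [0, 0, 0]], [[-0.0004, 0.017, 0], [0, 0, 0]], [[-0.0004, 0.026, 0], [0, 0, 0]], [[-0.0004, 0.035, 0], [0, 0, 0]], [[-0.0004, 0.044, 0], [0, 0, 0]], [[-0.0004, 0.053, 0], [0, 0, 0]], [[-0.0004, 0.062, 0], [0, 0, 0]], [[-0.0004, 0.071, 0], [0, 0, 0]], [[-0.0004, 0.08, 0], [0, 0, 0]], [[-0.0004, 0.087, 0], [0, 0, 0]], [[-0.0004, 0.092, 0], [0, 0, 0]], [[-0.0004, 0.094, 0], [0, 0, 0]]])

```text
time: 8.3
ee_pos: [0.4588, -0.1393, 0.0628]
tcp_rot: [-0.031, 0.706, -0.032, -0.706]
contact_force: [-0.6, 1.3, -0.7]
grip_width: 0.005
```

step_arm(steps=[[[0, 0, 0], [0, 0, 0]], [[0, 0, 0], [0, 0, 0]], [[0, 0, 0], [0, 0, 0]]])

```text
time: 8.55
ee_pos: [0.459, -0.1386, 0.063]
tcp_rot: [-0.031, 0.707, -0.031, -0.706]
contact_force: [0.2, -0.4, 0.5]
grip_width: -0.002
```

```bash
python3 -c "
from h import *
go(.013,-.051,.063);cap('wrist','w11');cap('scene','s11');go(.013,-.051,.063)
im=cv2.imread('pics/s11.png'); cv2.imwrite('pics/s11c.png',cv2.resize(im[130:280,200:400],None,fx=4,fy=4,interpolation=cv2.INTER_CUBIC))"
```

```text
t 8.55 pos [ 0.459  -0.1386  0.063 ] F [ 0.2 -0.4  0.5] shift [0.     0.0071 0.    ]
turn [-0.001  -0.0009 -0.0006]
local now 0.013 -0.0457
t 8.65 pos [ 0.4589 -0.1385  0.063 ] F [ 0.  -0.2  0.7] shift [-0.0001  0.0072 -0.0001]
turn [-0.0008 -0.0005 -0.0004]
local now 0.0129 -0.0456
```

View pics/w11.png

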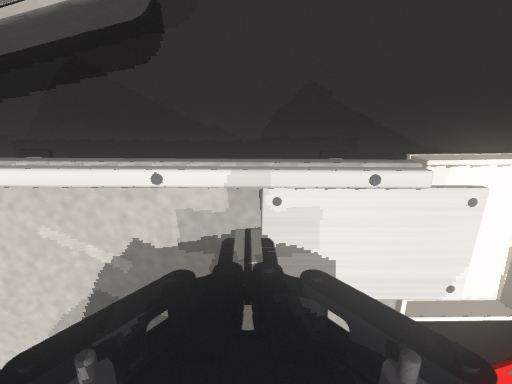

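View pics/s11c.png

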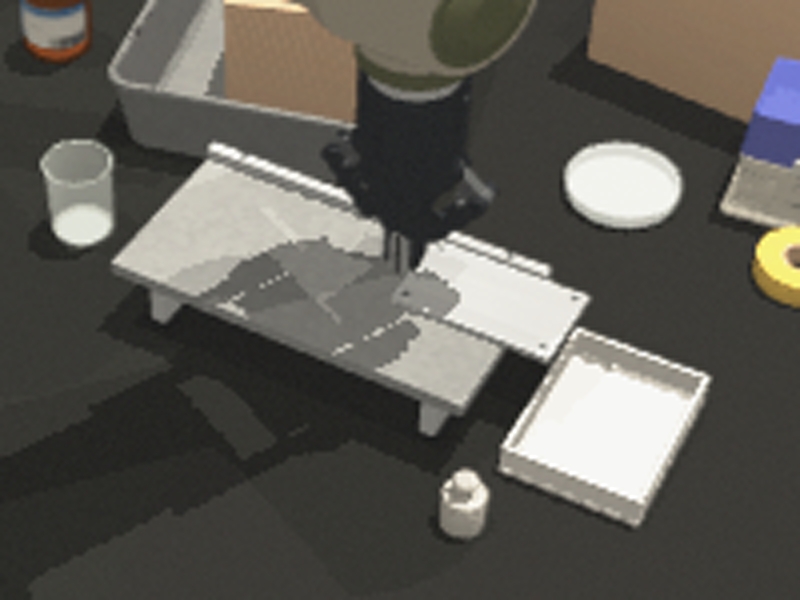

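```bash
python3 -c "
from h import *
c=np.load('pics/w11.npz')
def l(uv,z):
    q=ray(c,uv,z)[:,:2]-O; return np.stack([q@XD,q@YD],1).round(4)
print(l([(261,188),(487,187),(466,299)],.066)); print('fence end',l([(433,172),(433,186)],.07), 'slab front end', )
c=np.load('pics/s11.npz'); f=lambda a:[(200+(x+.5)/4-.5,130+(y+.5)/4-.5) for x,y in a]
print(l(f([(589,298),(547,357)]),.066),l(f([(462,402)]),.06),l(f([(549,268)]),.07))
"
```

```text
[[ 0.0469 -0.0541]
 [ 0.0473 -0.1727]
 [-0.0224 -0.1776]]
fence end [[ 0.0563 -0.1401]
 [ 0.049  -0.1415]] slab front end
[[ 0.0433 -0.1722]
 [-0.0233 -0.17  ]] [[-0.0834 -0.1361]] [[ 0.0534 -0.1373]]
```

step_arm(steps=[[[0, 0.002, 0], [0, 0, 0]], [[0, 0.004, 0], [0, 0, 0]], [[0, 0.006, 0], [0, 0, 0]], [[0, 0.0073, 0], [0, 0, 0]], [[0, 0.0073, 0], [0, 0, 0]], [[0, 0.0073, 0], [0, 0, 0]]])

```text
time: 9.15
ee_pos: [0.4582, -0.1442, 0.0628]
tcp_rot: [-0.031, 0.706, -0.031, -0.706]
contact_force: [0.3, 0.0, 0.4]
grip_width: -0.0
```

```bash
python3 -c "
from h import *
go(.013,-.03,.10)"
```

```text
t 9.15 pos [ 0.4582 -0.1442  0.0628] F [0.3 0.  0.4] shift [-0.0495 -0.0284 -0.0003]
turn [-0.0015 -0.0001 -0.0003]
local now 0.0128 -0.0513
```

step_arm(steps=[[[0, -0.012, 0], [0, 0, 0]], [[-0.01, -0.024, 0], [0, 0, 0]], [[-0.04, -0.024, 0], [0, 0, 0]], [[-0.06, -0.02, 0.02], [0, 0, 0]], [[-0.06, 0.01, 0.05], [0, 0, 0]], [[-0.06, 0.05, 0.08], [0, 0, 0]], [[-0.06, 0.08, 0.0905], [0, 0, 0]], [[-0.06, 0.085, 0.0905], [0, 0, 0]], [[-0.06, 0.085, 0.0905], [0, 0, 0]], [[-0.06, 0.085, 0.0905], [0, 0, 0]], [[-0.06, 0.085, 0.0905], [0, 0, 0]], [[-0.06, 0.085, 0.0905], [0, 0, 0]]])

```text
time: 10.15
ee_pos: [0.3854, -0.2005, 0.1079]
tcp_rot: [0.031, -0.706, 0.031, 0.706]
contact_force: [-0.4, -0.7, 0.6]
grip_width: -0.0
```

```bash
python3 -c "
from h import *
go(-.055,-.115,.063);cap('wrist','w12')
im=cv2.imread('pics/w12.png'); cv2.imwrite('pics/w12b.png',cv2.resize(im,None,fx=1.5,fy=1.5,interpolation=cv2.INTER_CUBIC))"
```

```text
t 10.15 pos [ 0.3854 -0.2005  0.1079] F [-0.4 -0.7  0.6] shift [0.0598 0.0017 0.0002]
turn [0.0007 0.0001 0.0003]
local now -0.0549 -0.1138
```

View pics/w12b.png

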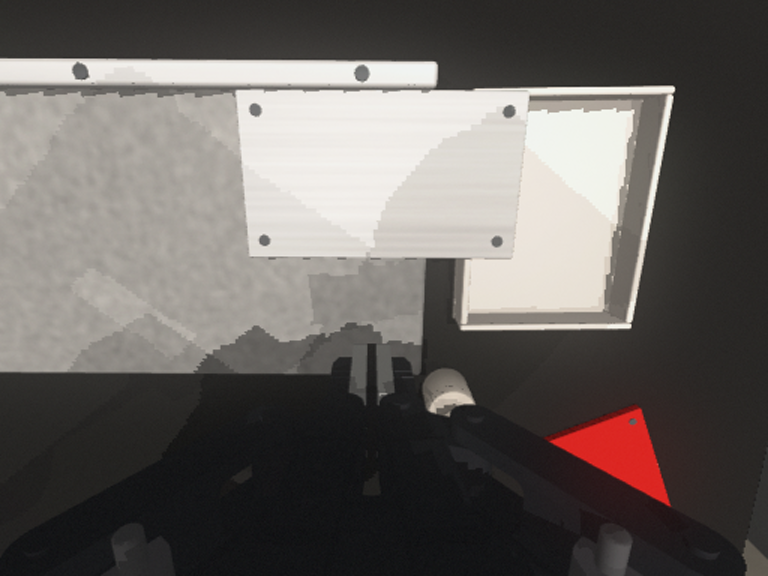

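step_arm(steps=[[[0.02, 0, 0], [0, 0, 0]], [[0.04, 0, 0], [0, 0, 0]], [[0.052, 0, 0], [0, 0, 0]], [[0.058, 0, 0], [0, 0, 0]], [[0.0598, 0, 0], [0, 0, 0]], [[0.0598, 0, 0], [0, 0, 0]], [[0.0598, 0, 0], [0, 0, 0]]])

```text
time: 10.78
ee_pos: [0.3853, -0.2016, 0.0634]
tcp_rot: [-0.031, 0.707, -0.031, -0.706]
contact_force: [-0.2, -0.4, 0.8]
grip_width: 0.002
```

```bash
python3 -c "
from h import *
go(-.033,-.115,.063)
c=np.load('pics/w12.npz')
def l(uv,z):
    q=ray(c,np.array(uv)/1.5-.17,z)[:,:2]-O; return np.stack([q@XD,q@YD],1).round(4)
print(l([(235,90),(530,92),(513,258),(249,257)],.066)); print('fence',l([(437,87),(0,89)],.07), 'slab',l([(424,370),(0,373)],.06))"
```

```text
t 10.78 pos [ 0.3853 -0.2016  0.0634] F [-0.2 -0.4  0.8] shift [ 0.0006  0.0002 -0.0292]
turn [-0.0009 -0.0008 -0.0006]
local now -0.0549 -0.1148
[[ 0.0472 -0.06  ]
 [ 0.0464 -0.1796]
 [-0.0226 -0.1796]
 [-0.0221 -0.0597]]
fence [[ 0.0476 -0.1412]
 [ 0.047   0.0319]] slab [[-0.0824 -0.142 ]
 [-0.084   0.0747]]
```

Overhang is about 39 mm. Now a gentle press against the fence to make it square.

step_arm(steps=[[[0.0006, 0, -0.006], [0, 0, 0]], [[0.0006, 0, -0.012], [0, 0, 0]], [[0.0006, 0, -0.018], [0, 0, 0]], [[0.0006, 0, -0.023], [0, 0, 0]], [[0.0006, 0, -0.026], [0, 0, 0]], [[0.0006, 0, -0.028], [0, 0, 0]], [[0.0006, 0, -0.029], [0, 0, 0]], [[0.0006, 0, -0.0298], [0, 0, 0]], [[0.0006, 0, -0.0298], [0, 0, 0]]])

```text
time: 11.53
ee_pos: [0.4066, -0.2034, 0.0624]
tcp_rot: [0.031, -0.706, 0.031, 0.707]
contact_force: [-4.8, -0.0, 2.7]
grip_width: -0.0
```

```bash
python3 -c "
from h import *
go(-.033,-.115,.063); cap('wrist','w13'); go(-.033,-.115,.063)"
```

```text
t 11.53 pos [ 0.4066 -0.2034  0.0624] F [-4.8 -0.   2.7] shift [-0.0007  0.0004 -0.0006]
turn [-0.001   0.002   0.0005]
local now -0.0335 -0.1147
t 11.58 pos [ 0.4067 -0.2033  0.0625] F [-5.5 -1.5  2.3] shift [-0.0007  0.0004 -0.0006]
turn [-0.0012  0.0017  0.0005]
local now -0.0334 -0.1147
```

View pics/w13.png

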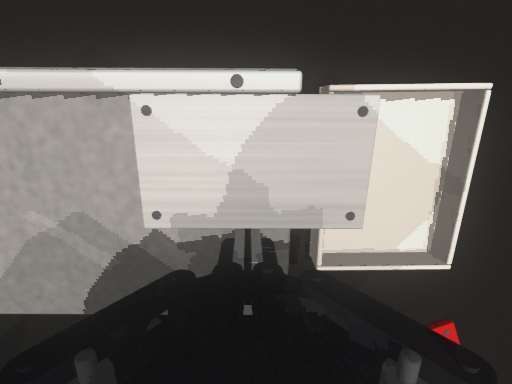

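step_arm(steps=[[[-0.0005, 0, 0.006], [0, 0, 0]], [[-0.0005, 0, 0.015], [0, 0, 0]], [[-0.005, 0, 0.025], [0, 0, 0]], [[-0.04, 0, 0.03], [0, 0, 0]], [[-0.09, 0, 0.03], [0, 0, 0]], [[-0.14, 0, 0.03], [0, 0, 0]], [[-0.19, 0, 0.03], [0, 0, 0]], [[-0.22, 0, 0.03], [0, 0, 0]], [[-0.22, 0, 0.03], [0, 0, 0]], [[-0.22, 0, 0.03], [0, 0, 0]], [[-0.22, 0, 0.03], [0, 0, 0]], [[-0.22, 0, 0.03], [0, 0, 0]]])

```text
time: 12.58
ee_pos: [0.3842, -0.2011, 0.2263]
tcp_rot: [0.032, -0.706, 0.031, 0.707]
contact_force: [0.1, 0.3, -1.0]
grip_width: 0.002
```

```bash
python3 -c "
from h import *
cap('wrist','w14'); cap('scene','s14'); print(monitor.get_state()['ee_pos'])
im=cv2.imread('pics/s14.png'); cv2.imwrite('pics/s14c.png',cv2.resize(im[130:280,200:400],None,fx=4,fy=4,interpolation=cv2.INTER_CUBIC))
im=cv2.imread('pics/w14.png'); cv2.imwrite('pics/w14b.png',cv2.resize(im,None,fx=1.5,fy=1.5,interpolation=cv2.INTER_CUBIC))"
```

```text
[ 0.38446274 -0.2013043   0.22650251]
```

View pics/w14b.png

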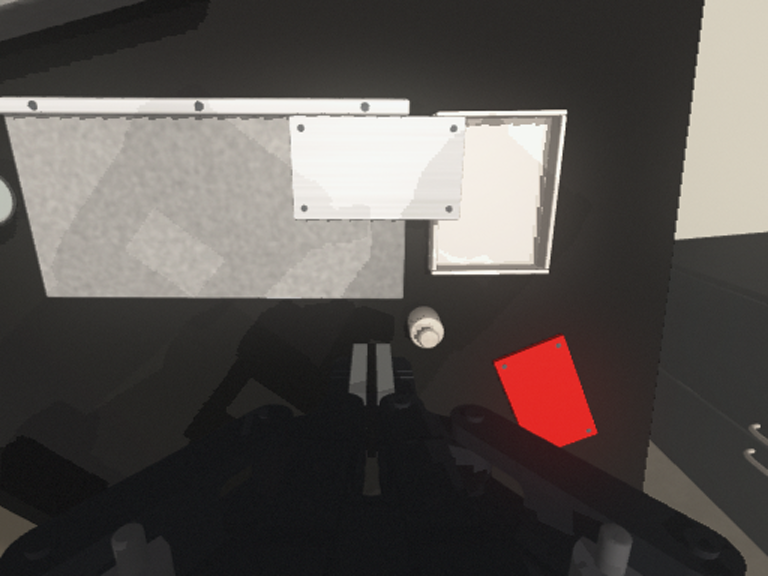

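View pics/s14c.png

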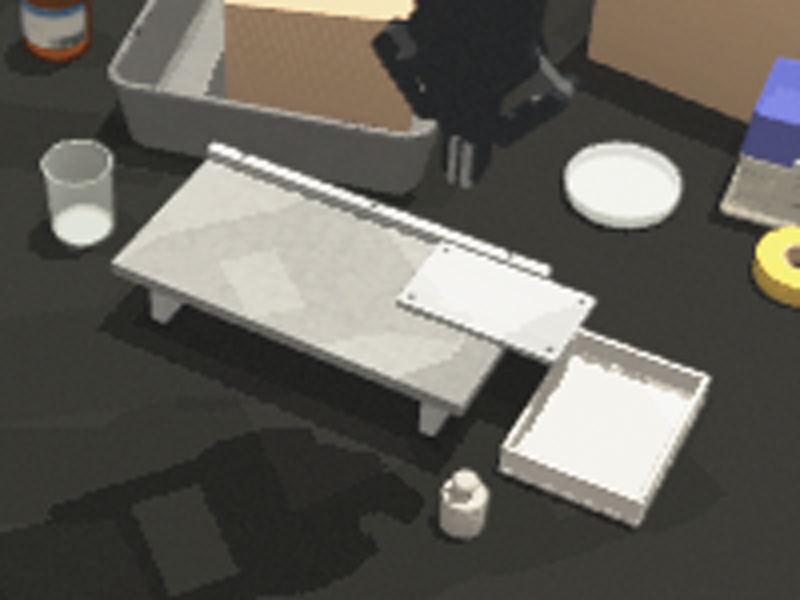

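```bash
python3 -c "
from h import *
c=np.load('pics/w14.npz')
def l(c,uv,z):
    q=ray(c,np.array(uv)/1.5-.17,z)[:,:2]-O; return np.stack([q@XD,q@YD],1).round(4)
print(l(c,[(290,116),(466,116),(460,219),(293,218)],.066)); print('slab',l(c,[(403,297),(48,297)],.06),l(c,[(410,113)],.07))
a=np.load('pics/scene3.npz')['im'].astype(int);b=np.load('pics/s14.npz')['im'].astype(int)
for n,(x0,y0,x1,y1) in dict(beaker=(209,164,230,193),tray=(324,217,380,262),weight=(308,246,324,266),short=(145,198,170,217),petri=(340,165,372,188)).items(): print(n,np.abs(a-b)[y0:y1,x0:x1].max(-1).mean().round(1))
print(np.abs(monitor.get_state()['joint_velocities']).max())"
```

```text
[[ 0.0473 -0.0608]
 [ 0.0471 -0.1798]
 [-0.0222 -0.1799]
 [-0.0213 -0.0589]]
slab [[-0.0837 -0.1403]
 [-0.0833  0.1378]] [[ 0.0486 -0.1416]]
beaker 1.3
tray 8.5
weight 2.8
short 77.0
petri 1.0
0.008876295843029122
```

View pics/s14.png

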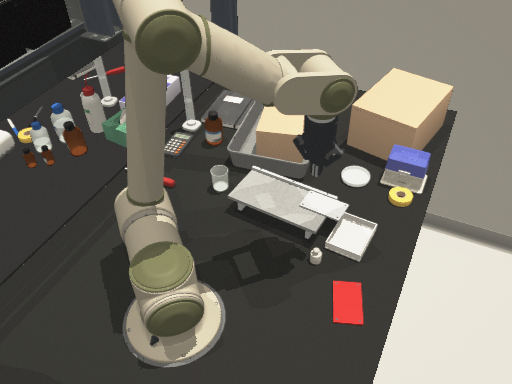

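```bash
python3 -c "
from h import *
print(ticket.close_job())"
```

```text
the job is handed in; nothing more can be done
None
```

The plate lies flat and square against the fence, with about a third of its length (39.5 mm of 120 mm) sticking out over the ledge's end on the tray side. I pushed it with the closed fingertips, never lifting it: first to the fence, then along it towards the tray, then once more gently against the fence. I then raised the hand clear to 0.23 m and handed the job in at about 13 s of the 58 s allowed.

- **Plate position:** in the ledge's frame, the last wrist picture puts the plate's fence side at x = 47 mm along its whole length; the fence face is at 48 mm, and the pictures are good to about 2 mm. The two ends of that side differ by 0.2 mm, so it is square to the fence. The overhanging end is at y = -180 mm, past the ledge's end at -140 mm.
- **Forces:** the largest push I read was about 5.5 N, in the final press against the fence.
- **Other things:** comparing scene pictures from before the first push and after the last, the beaker, weight and petri dish had not moved. The tray's patch differed slightly, I think because the plate and its shadow now cover part of it; it looks unmoved.
- **Not checked:** the arm hid the short plate in the last scene picture, and it failed the picture comparison for that reason. The screwdriver was partly hidden, and I did not compare it or the brown bottle. The hand never went near any of these three.
- **Disagreement:** my early wrist-camera and scene-camera measurements differed by up to about 7 mm because the arm was still swaying. I repeated them once it had settled and used those; they matched the ledge's known size.

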